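# Empty the sorting tray and hold it square against the fence

## Robot

A 7-joint arm with a two-finger parallel gripper is mounted at the origin on a cart in front of the work surface, level with it; the furniture and walls round the work are solid. World frame = base frame: x ahead of the robot, y to its left, z up, the work surface at z = 0. Lengths are in m, angles in rad, forces in N, time in s.
With the tool pointing down it reaches from about 0.35 to 0.9 m from the base axis. Payload 8.1 kg.
Tool frame: the origin (TCP) lies between the finger pads; the fingertips stand arm.tip_reach ahead of it and the grasp point (between the pads) lies 8 mm behind it (arm.tip_reach is the distance from the TCP to the fingertips, in m); x points along the fingers, z is the direction in which the jaws open and shut, and the axes are right-handed (so a half turn about x gives the same grasp; the last joint's range is limited). The gripper opens to 92 mm and grips with 3 to 60 N. Pads are 19 mm wide; open, the fingers measure 130 mm over their backs; the gripper's body (75 mm by 190 mm) begins 47 mm behind the grasp point.
Start: joints at [-1.431, 0.434, 0.025, 1.573, -0.012, 1.134, -0.075], TCP at [0.15, 0.607, 0.238] pointing down, gripper open.
Joint ranges: [-2.62, 2.62], [-0.44, 2.09], [-1.27, 1.32], [0.08, 2.57], [-1.32, 4.46], [0.12, 2], [-2.74, 2.74]. Speed limits (rad/s): [2.22, 2.22, 3.01, 3.01, 3.14, 3.14, 3.14].

## Interface

Orientations are given as a 3x3 rotation matrix whose columns are the frame's x, y, z axes.
In Python, from station import arm gives the robot as it stands. The module is installed in compiled form; this text tells all that it offers.
- The arm moves only by the tool move_arm, never from a script. Its argument "steps" is a list of rows, each an object of numbers: "tx", "ty", "tz": the shift along the tool's x, y, z in units of 60 mm (1.0 is 60 mm); "rx", "ry", "rz": the turn, a rotation vector about the tool's x, y, z in units of 6 degrees (1.0 is 6 degrees); "grip": the opening, from 0 (shut) to 1 (fully open). In form: [{"tx": .., "ty": .., "tz": .., "rx": .., "ry": .., "rz": .., "grip": ..}, ...]. A call has 1 to 5 rows; each row is the pose to reach, as a shift and turn from the pose commanded when the call began, along the tool's axes at that moment; what a row does not reach only later rows make up. A row lasts 1/8 s, in which the tool goes at most 62.5 mm and 10.7 degrees, less where a joint would pass 70% of its speed; a pose out of reach is approached as far as the arm can. A call with a gripper value outside its range is refused whole. The fingers move at their own pace and stop on an object; "force" is the grip in N (left out, the last holds). Time passes only in rows, so rows that repeat a pose let the fingers close. It gives the time, the measured TCP pose, the force and the opening at its end, in the units of the state.
- arm.observe(): the state, without advancing time (a new reading comes with each control period).
- arm.capture(name): name is "side" or "top" or "wrist"; returns a dict with "color" (480x640x3 uint8, red, green, blue), "fx", "fy", "cx", "cy" (pixels), "camera_from_world" (4x4, takes a point from world to camera coordinates); the wrist camera has in their place "T_tool_cam" (4x4, takes a point from camera to tool coordinates, whose origin is the TCP and whose axes are the tool frame's). Camera axes: x right, y down, z forward; pixel columns grow to the right and rows downward; lengths in m; the calibration is good to about 2 mm. A picture is of the moment at which its call begins: read the wrist's pose just before it. There is no depth.
- arm.hand_in(): hands the job in, once; it reports no verdict.
The state is a dict: "clock": time; "joint_pos": joint angles; "qd": joint speeds; "tau": joint torques, N m; "position": TCP position; "tcp_rot": TCP orientation; "contact_force": force on the tool from outside, world axes, zero at the start; "ft_torque": the same for the moment, N m; "gripper_width": finger opening in m.
Only numpy, scipy, OpenCV 4.12 (cv2) and the standard library are available. Lean on these libraries where they do the work, as an engineer would, in place of code of your own. Each camera call takes 0.05 s, during which the arm holds its last target. There are 200 camera calls.

## Task

Pick up the small aluminium tray, tip it over the open black card box so that all three stones slide into the box, then set the empty tray flat on the stop board with its closed end square against the fence. Finish while holding it there: keep gripping the tray and press it firmly down on the board and forward against the fence with one diagonal push. Leave the card box and the other things on the bench where they are.

Things in the scene. Friction and masses are not known exactly. Their poses are not given: they have to be found in the camera images.
- tray: Plain aluminium tray, 110 (x) x 52 (y) x 24 mm high, sheet 3 mm, 0.12 kg. Origin: centre of its underside, z up. Long side walls and a closed end at +x; the end at -x is open and looks roughly to the robot. Grip it from above across its width (53 mm at the rims). Floor polished inside and beneath (friction about 0.25): stones begin to slide at 0.2 to 0.3 rad of tilt, all slide out by 0.6 rad.
- tray_back (a point): Middle of the outer face of the tray's closed end wall: tray frame (+55, 0, 12) mm.
- tray_mouth (a point): Middle of the floor's edge at the tray's open end: tray frame (-55, 0, 3) mm.
- stone_big: Chunky pale tan rough stone, 20 x 27 x 12 mm, lying in the tray near the closed end at the start. Origin: centre of its underside.
- stone_mid: Dark brown rough stone, 25 x 28 x 7 mm, lying at the middle of the tray at the start. Origin: centre of its underside.
- stone_small: Dark small rough stone, 22 x 14 x 5 mm, lying in the tray near the open end at the start. Origin: centre of its underside.
- card_box: Open black card box, 74 (its x) x 86 (its y) x 34 mm high, walls and floor 2 mm, about 0.25 kg, standing loose on the bench. Origin: centre of its underside, z up.
- stop_board: Stop board, fixed to the bench: a plywood bed with a wooden fence along its far edge. Origin: on the bench top under the middle of the board; its x points from the free edge towards the fence (roughly away from the robot), z up.
- bed: Plywood bed of the stop board, 180 (x) x 160 (y) mm; same frame as the stop board; its upper face is at z = 18 mm.
- fence: Rigid wooden fence on the bed, 22 (x) x 160 (y) x 32 mm high. Origin: centre of its underside, at (79, 0, 18) mm of the stop board. The face to press against is at x = -11 mm of the fence, +68 mm of the stop board. Press with more than 3 N on this face and more than 4 N on the bed; about 10 N each is right (friction on the bed eats part of the forward push).
- borax: Bystander: white round borax tablet, 43 mm wide, 15 mm high, towards the back. Origin: centre of its underside.
- clamp: Bystander: turned wooden ring clamp lying on its side, 114 x 25 x 22 mm, at the front. Origin: centre of its underside.
- cot: Bystander: tan leather finger protector lying on the bench, 20 x 40 x 20 mm, at the front. Origin: centre of its underside.

How it is judged:
On the way, in this order (a step that is already met when the one before it is completed fails the run):
1. the tray is lifted to the card box and tipped there with its open end down (height (world z) of tray above 0.04 m and horizontal distance between tray_mouth and card_box below 0.09 m and angle between tray's own x axis and vertical below 1.42 rad), for 0.05 s.
2. all three stones lie inside the card box (x of stone_big in the frame of card_box between -0.036 and 0.036 m and y of stone_big in the frame of card_box between -0.042 and 0.042 m and z of stone_big in the frame of card_box between -0.005 and 0.034 m and x of stone_mid in the frame of card_box between -0.036 and 0.036 m and y of stone_mid in the frame of card_box between -0.042 and 0.042 m and z of stone_mid in the frame of card_box between -0.005 and 0.034 m and x of stone_small in the frame of card_box between -0.036 and 0.036 m and y of stone_small in the frame of card_box between -0.042 and 0.042 m and z of stone_small in the frame of card_box between -0.005 and 0.034 m), for 0.2 s.
At the end, for the whole second after the job is handed in: Stones in the upright card box; tray flat on the bed (0.08 rad, 4 mm), closed end within 5 mm of the fence and square (0.08 rad), within 55 mm of its middle, at rest, still held (over 2 N), pressing over 3 N on the fence and 4 N on the bed through the last second (all of step 2 and angle between tray's own z axis and vertical below 0.08 rad and angle between the x axis of tray and the x axis of stop_board, either way round below 0.08 rad and x of tray_back in the frame of stop_board between 0.063 and 0.072 m and y of tray_back in the frame of stop_board between -0.055 and 0.055 m and z of tray in the frame of stop_board between 0.014 and 0.022 m and contact force between tray and fence above 3 N and contact force between tray and bed above 4 N and contact force between tray and the fingers above 2 N and linear speed of tray below 0.02 m/s and angle between card_box's own z axis and vertical below 0.1 rad); the arm keeps its last pose, push and grip.
It fails at once if the card box is pushed more than 40 mm away or tipped over (distance of card_box from where it was at the start of the episode above 0.04 m or angle between card_box's own z axis and vertical above 0.5 rad).
It fails at once if the borax tablet is pushed more than 30 mm away (distance of borax from where it was at the start of the episode above 0.03 m).
It fails at once if the wooden ring clamp is pushed more than 30 mm away (distance of clamp from where it was at the start of the episode above 0.03 m).
It fails at once if the leather finger protector is pushed more than 30 mm away (distance of cot from where it was at the start of the episode above 0.03 m).
It also fails if it takes over 51 s, if anything falls off the work surface, if the arm or the gripper's body presses on something with over 40 N, if the wrist force passes 120 N, or if a joint passes its speed limit or range.

## Working session

There is one attempt and no reset: what is moved stays moved. The work goes in short steps, Python scripts to look and compute and a tool call to move; the robot and the scene stay as the last step left them, time stands still between calls to the robot, and variables do not carry over. Pictures are saved under pics/ and viewed, about 8 in all and at most 12, crops included, and the job is handed in when it is done.

Besides the shell and the picture viewer there is one more tool, called after "Emit:" as a command line: name --argument value ..., lists and objects as JSON in quotes. move_arm: Moves the arm, as the interface text tells. Its arguments: {"type":"object","properties":{"steps":{"type":"array","items":{"type":"object","properties":{"tx":{"type":"number"},"ty":{"type":"number"},"tz":{"type":"number"},"rx":{"type":"number"},"ry":{"type":"number"},"rz":{"type":"number"},"grip":{"type":"number"}}}},"force":{"type":"number"}},"required":["steps"]}

```bash
mkdir -p pics; python3 - <<'E'
from station import arm
import cv2,pickle,numpy as np
s=arm.observe();print(s,arm.tip_reach)
for n in("top","side"):
    c=arm.capture(n);cv2.imwrite(f"pics/{n}0.png",c["color"][:,:,::-1]);pickle.dump(c,open(f"{n}0.pkl","wb"));print(n,c["fx"],c["cx"],c["cy"],c["camera_from_world"])
E
```

```text
{'clock': 0.0, 'joint_pos': array([-1.4305417 ,  0.43520139,  0.02496215,  1.57411332, -0.01162566,
        1.13401079, -0.07510509]), 'qd': array([-7.86740241e-04,  3.86445244e-06, -5.70033933e-04, -1.20977045e-03,
        1.89953726e-04,  1.00690175e-03,  9.71547681e-04]), 'tau': array([-2.41481484e-04, -6.67861032e+01,  9.84680839e-01, -3.14451098e+01,
       -6.05829782e-02,  4.31633054e-02,  1.69695641e-04]), 'position': array([0.15021526, 0.60615531, 0.23695197]), 'tcp_rot': array([[-2.68534512e-04, -9.70637173e-01,  2.40548135e-01],
       [-1.56491687e-03,  2.40548257e-01,  9.70635919e-01],
       [-9.99998739e-01, -1.15788593e-04, -1.58356200e-03]]), 'contact_force': array([ 0.04944672, -0.2181784 ,  0.04937398]), 'ft_torque': array([-0.01458467, -0.00250311, -0.0402425 ]), 'gripper_width': 0.09169087920086366} 0.011
top 482.1061572249475 321.1303952848331 237.5688732320946 [[ 0.00770088 -0.99952367  0.02988534 -0.0609094 ]
 [-0.99407543 -0.0108924  -0.10814524  0.57738693]
 [ 0.10841925 -0.02887547 -0.9936858   0.90183866]
 [ 0.          0.          0.          1.        ]]
side 607.6014925524893 302.0526166061282 237.20761779901534 [[-0.43595907 -0.89991748  0.00939265  0.19200616]
 [-0.76923848  0.36719471 -0.52291511  0.49642885]
 [ 0.46713151 -0.23519477 -0.85233302  0.73633313]
 [ 0.          0.          0.          1.        ]]
```

View pics/top0.png

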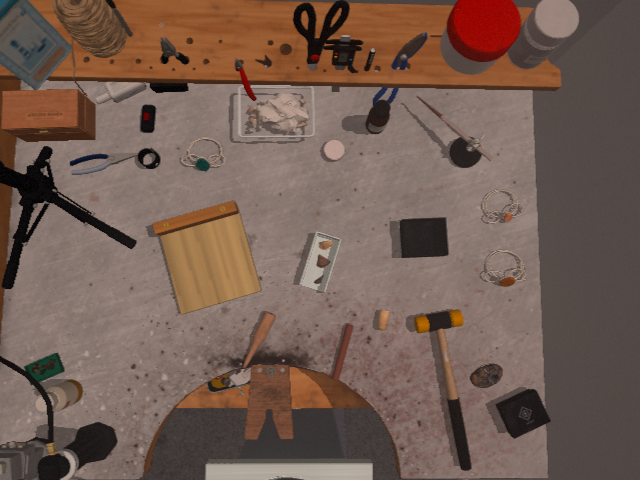

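View pics/side0.png

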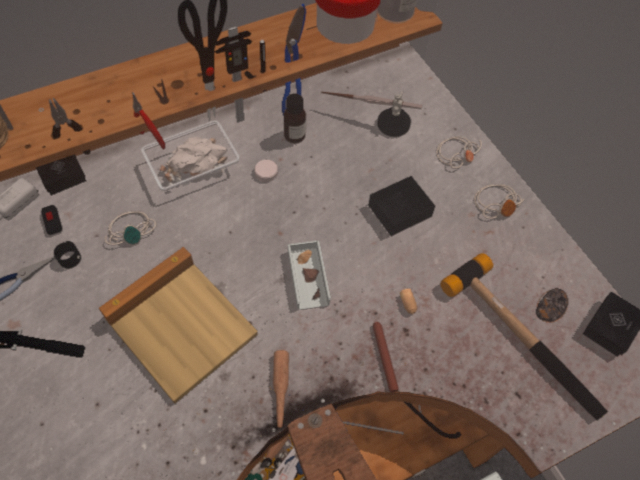

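Top view: the tray is at about (320,262) and the card box at (424,238). The board is at (209,258), with its fence at the top along (153,228)-(238,208). Next I'll zoom in for corners.

```bash
python3 - <<'E'
import cv2
a=cv2.imread("pics/top0.png")
l=cv2.resize(a[195:320,145:270],None,fx=3.2,fy=3.2,interpolation=2)
r=cv2.resize(a[195:320,290:460][:, :170],None,fx=3.2*125/170,fy=3.2*125/170,interpolation=2)
t=cv2.resize(a[200:320,290:450],(800,600),interpolation=cv2.INTER_CUBIC)
cv2.imwrite("pics/topA.png",t)
cv2.imwrite("pics/topB.png",cv2.resize(a[195:320,145:270],(600,600),interpolation=cv2.INTER_CUBIC))
E
```

```text
(no output)
```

View pics/topA.png

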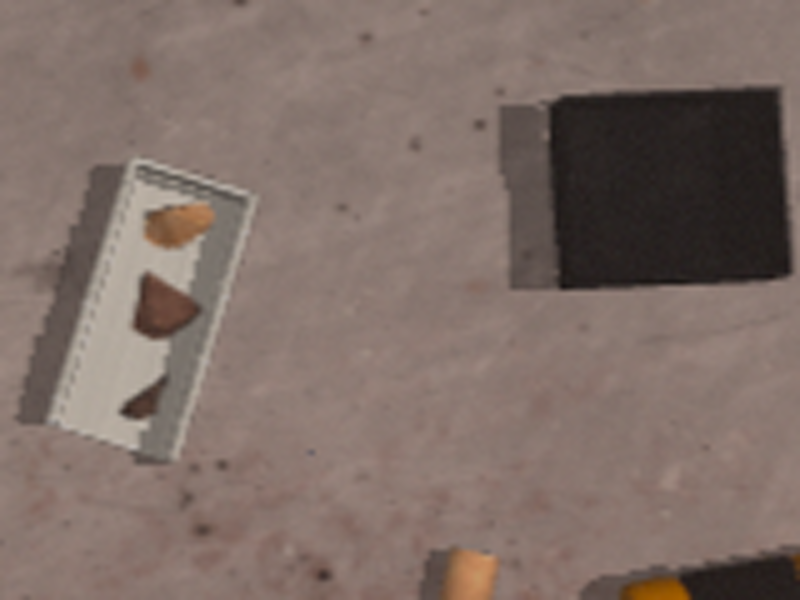

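View pics/topB.png

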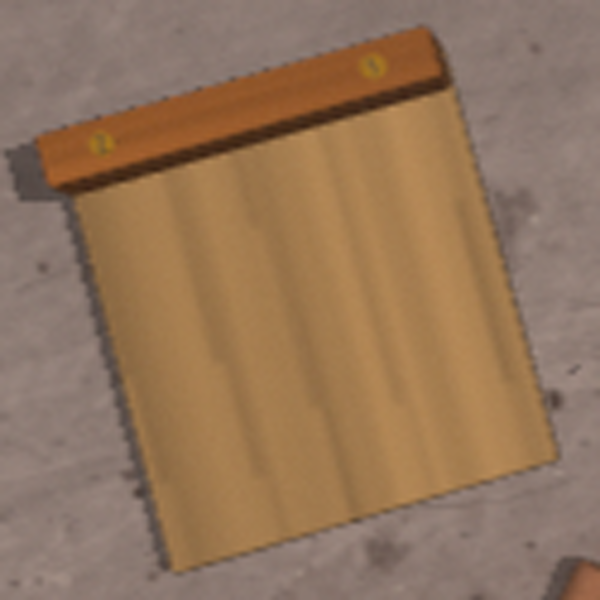

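The tray rim corners are at (137,158), (257,194), (50,424) and (183,458) in crop A. The box rim is at (551,98), (781,87), (792,272) and (560,288) in crop A. In crop B the bed's front corners are at (175,573) and (557,460), and the fence top is at (38,135), (428,27), (447,80) and (60,190).

```bash
cat > h.py <<'E'
import numpy as np,pickle
def bp(c,u,v,z):
    M=c["camera_from_world"];R,t=M[:3,:3],M[:3,3];o=-R.T@t
    d=R.T@np.array([(u-c["cx"])/c["fx"],(v-c["cy"])/c["fy"],1]);return o+d*(z-o[2])/d[2]
def fit(model,pts):
    "2D rigid fit model->pts; returns xy, yaw, residual mm"
    m=np.array(model,float);p=np.array(pts)[:,:2];mc,pc=m.mean(0),p.mean(0);a=(m-mc)/1;b=p-pc
    th=np.arctan2((a[:,0]*b[:,1]-a[:,1]*b[:,0]).sum(),(a*b).sum());R=np.array([[np.cos(th),-np.sin(th)],[np.sin(th),np.cos(th)]])
    t=pc-R@mc;return t,th,((m@R.T+t-p)*1000).round(1).tolist()
E
python3 - <<'E'
from h import *
c=pickle.load(open("top0.pkl","rb"))
A=lambda x,y,z:bp(c,290+x/5-.4,200+y/5-.4,z)
B=lambda x,y,z:bp(c,145+x/4.8-.4,195+y/4.8-.4,z)
T=.055;W=.0265
print("tray",fit([(T,W),(T,-W),(-T,W),(-T,-W)],[A(137,158,.024),A(257,194,.024),A(50,424,.024),A(183,458,.024)]))
print("box",fit([(.037,.043),(.037,-.043),(-.037,-.043),(-.037,.043)],[A(551,98,.034),A(781,87,.034),A(792,272,.034),A(560,288,.034)]))
print("board",fit([(-.09,.08),(-.09,-.08),(.09,.08),(.09,-.08),(.068,-.08),(.068,.08)],[B(175,573,.018),B(557,460,.018),B(38,135,.05),B(428,27,.05),B(447,80,.05),B(60,190,.05)]))
print("stones",A(180,225,.01),A(165,305,.006),A(145,402,.005))
E
```

```text
tray (array([ 0.53274795, -0.05586638]), np.float64(-0.28211832169904794), [[1.7, 1.9], [0.6, -2.0], [-0.1, -0.2], [-2.2, 0.4]])
box (array([ 0.58149495, -0.25546604]), np.float64(0.056349836422748156), [[0.5, -1.7], [-0.1, 3.1], [-1.4, 1.7], [0.9, -3.1]])
board (array([0.53735598, 0.16111613]), np.float64(0.29103450735764985), [[-1.0, 0.3], [-1.1, -1.8], [-0.1, 0.1], [0.8, -1.8], [0.9, -0.1], [0.5, 3.3]])
stones [ 0.56644011 -0.0651351   0.01      ] [ 0.53490545 -0.05955214  0.006     ] [ 0.49654847 -0.05196309  0.005     ]
```

```bash
cat >> h.py <<'E'
from scipy.spatial.transform import Rotation as Ro
def trayR(yaw,tilt): return Ro.from_euler("z",yaw)*Ro.from_euler("y",-tilt)   # tilt>0: open end down
F=Ro.from_matrix(np.array([[0,-1,0],[0,0,1],[-1,0,0]],float))                # tray<-tool axes when gripped square
def go(s,p,R,label=""):
    "units for move_arm from state s to TCP p, tool rotation R"
    R0=Ro.from_matrix(s["tcp_rot"]);d=R0.inv().apply(np.array(p)-s["position"])/.06;r=(R0.inv()*R).as_rotvec(degrees=True)/6
    print(label,"t",d.round(3),"r",r.round(3),"| p",s["position"].round(4),"j",s["joint_pos"].round(2),"F",s["contact_force"].round(1),"w",round(s["gripper_width"],4),"t",round(s["clock"],2))
E
python3 - <<'E'
from h import *; from station import arm
go(arm.observe(),[.520,-.058,.20],trayR(-.282,0)*F)
E
```

```text
t [ 0.631 -8.644 -9.263] r [ 0.374 -0.013  0.001] | p [0.1502 0.6062 0.237 ] j [-1.43  0.44  0.02  1.57 -0.01  1.13 -0.08] F [0.6 0.  1.1] w 0.0917 t 0.1
```

Emit:
move_arm --steps '[{"tx": 0.2, "ty": -2.88, "tz": -3.09, "grip": 1}, {"tx": 0.2, "ty": -2.88, "tz": -3.09, "grip": 1}, {"tx": 0.2, "ty": -2.88, "tz": -3.09, "grip": 1}, {"tx": 0.2, "ty": -2.88, "tz": -3.09, "grip": 1}, {"tx": 0.2, "ty": -2.88, "tz": -3.09, "grip": 1}]'

```text
invalid input
```

Emit:
move_arm --steps '[{"tx": 0.2, "ty": -2.88, "tz": -3.09, "grip": 1}, {"tx": 0.2, "ty": -2.88, "tz": -3.09, "grip": 1}, {"tx": 0.2, "ty": -2.88, "tz": -3.09, "grip": 1}, {"tx": 0.2, "ty": -2.88, "tz": -3.09, "grip": 1}, {"tx": 0.2, "ty": -2.88, "tz": -3.09, "grip": 1}]'

```text
invalid input
```

```bash
python3 - <<'E'
from h import *; from station import arm
go(arm.observe(),[.520,-.058,.20],trayR(-.282,0)*F)
E
```

```text
t [ 0.631 -8.644 -9.263] r [ 0.374 -0.013  0.001] | p [0.1502 0.6062 0.237 ] j [-1.43  0.44  0.02  1.57 -0.01  1.13 -0.08] F [0.6 0.  1.1] w 0.0917 t 0.1
```

Emit:
move_arm --steps '[{"tx": 0.2, "ty": -2.88, "tz": -3.09, "rx": 0, "ry": 0, "rz": 0, "grip": 1}, {"tx": 0.2, "ty": -2.88, "tz": -3.09, "rx": 0, "ry": 0, "rz": 0, "grip": 1}, {"tx": 0.2, "ty": -2.88, "tz": -3.09, "rx": 0, "ry": 0, "rz": 0, "grip": 1}, {"tx": 0.2, "ty": -2.88, "tz": -3.09, "rx": 0, "ry": 0, "rz": 0, "grip": 1}, {"tx": 0.2, "ty": -2.88, "tz": -3.09, "rx": 0, "ry": 0, "rz": 0, "grip": 1}]'

```text
clock: 0.72
position: [0.2758, 0.3806, 0.2255]
tcp_rot: [[0.0, -0.969, 0.247], [-0.002, 0.247, 0.969], [-1.0, -0.001, -0.002]]
contact_force: [0.4, 0.5, 0.2]
gripper_width: 0.0919
```

All fields are required. I'll send the same move again.

Emit:
move_arm --steps '[{"tx": 0.2, "ty": -2.88, "tz": -3.09, "rx": 0, "ry": 0, "rz": 0, "grip": 1}, {"tx": 0.2, "ty": -2.88, "tz": -3.09, "rx": 0, "ry": 0, "rz": 0, "grip": 1}, {"tx": 0.2, "ty": -2.88, "tz": -3.09, "rx": 0, "ry": 0, "rz": 0, "grip": 1}, {"tx": 0.2, "ty": -2.88, "tz": -3.09, "rx": 0, "ry": 0, "rz": 0, "grip": 1}, {"tx": 0.2, "ty": -2.88, "tz": -3.09, "rx": 0, "ry": 0, "rz": 0, "grip": 1}]'

```text
clock: 1.35
position: [0.3981, 0.1603, 0.2137]
tcp_rot: [[0.0, -0.969, 0.247], [-0.001, 0.247, 0.969], [-1.0, -0.001, -0.001]]
contact_force: [0.1, 0.7, 1.3]
gripper_width: 0.0916
```

Emit:
move_arm --steps '[{"tx": 0.2, "ty": -2.88, "tz": -3.09, "rx": 0.37, "ry": 0, "rz": 0, "grip": 1}, {"tx": 0.2, "ty": -2.88, "tz": -3.09, "rx": 0.37, "ry": 0, "rz": 0, "grip": 1}, {"tx": 0.2, "ty": -2.88, "tz": -3.09, "rx": 0.37, "ry": 0, "rz": 0, "grip": 1}, {"tx": 0.2, "ty": -2.88, "tz": -3.09, "rx": 0.37, "ry": 0, "rz": 0, "grip": 1}, {"tx": 0.2, "ty": -2.88, "tz": -3.09, "rx": 0.37, "ry": 0, "rz": 0, "grip": 1}]'

```text
clock: 1.98
position: [0.5214, -0.0613, 0.2014]
tcp_rot: [[0.001, -0.959, 0.283], [-0.002, 0.283, 0.959], [-1.0, -0.001, -0.002]]
contact_force: [-0.6, 1.0, -0.5]
gripper_width: 0.0918
```

```bash
python3 - <<'E'
from h import *; from station import arm; import cv2
go(arm.observe(),[.533,-.056,.10],trayR(-.282,0)*F)
s=arm.observe();c=arm.capture("wrist");cv2.imwrite("pics/w1.png",c["color"][:,:,::-1]);pickle.dump((s,c),open("w1.pkl","wb"));print(c["T_tool_cam"],c["fx"])
E
```

```text
t [ 1.69  -0.158  0.142] r [-0.045 -0.018  0.011] | p [ 0.5214 -0.0613  0.2014] j [-0.33  0.32  0.44  1.89 -0.16  0.97  1.47] F [-0.6  1.  -0.5] w 0.0918 t 1.98
[[ 3.21224265e-04 -2.75951417e-01  9.61171531e-01 -1.47288840e-01]
 [-4.04359582e-04 -9.61171538e-01 -2.75951284e-01  7.40484026e-02]
 [ 9.99999867e-01 -3.00016671e-04 -4.20335221e-04  1.48374756e-03]
 [ 0.00000000e+00  0.00000000e+00  0.00000000e+00  1.00000000e+00]] 419.19220465823116
```

View pics/w1.png

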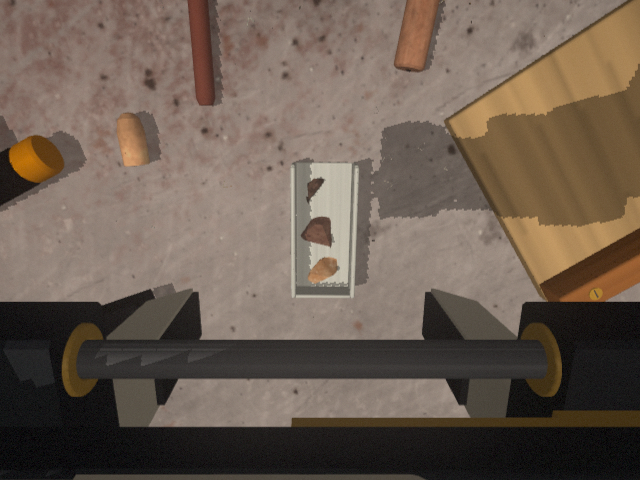

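The wrist view shows the tray rim corners at (291,164), (358,164), (292,297) and (354,297), almost square to the jaws. I'll refine the pose from these.

```bash
cat >> h.py <<'E'
def wcam(s,c):
    T=np.eye(4);T[:3,:3]=s["tcp_rot"];T[:3,3]=s["position"];c=dict(c);c["camera_from_world"]=np.linalg.inv(T@c["T_tool_cam"]);return c
E
python3 - <<'E'
from h import *
s,c=pickle.load(open("w1.pkl","rb"));c=wcam(s,c);A=lambda u,v:bp(c,u,v,.024)
T=.055;W=.0265
t,th,e=fit([(-T,-W),(-T,W),(T,-W),(T,W)],[A(291,164),A(358,164),A(292,297),A(354,297)]);print(t,th,e)
go(s,[*t,.10],trayR(th,0)*F); go(s,[*t,.014],trayR(th,0)*F)
E
```

```text
[ 0.53380112 -0.05356496] -0.28929478751888393 [[-0.5, -0.8], [0.1, 0.9], [-0.0, -0.6], [0.5, 0.5]]
 t [ 1.69  -0.16   0.184] r [ 0.024 -0.018  0.011] | p [ 0.5214 -0.0613  0.2014] j [-0.33  0.32  0.44  1.89 -0.16  0.97  1.47] F [-0.6  1.  -0.5] w 0.0918 t 1.98
 t [ 3.123 -0.158  0.187] r [ 0.024 -0.018  0.011] | p [ 0.5214 -0.0613  0.2014] j [-0.33  0.32  0.44  1.89 -0.16  0.97  1.47] F [-0.6  1.  -0.5] w 0.0918 t 1.98
```

Emit:
move_arm --steps '[{"tx": 1.0, "ty": -0.16, "tz": 0.19, "rx": 0.02, "ry": 0, "rz": 0, "grip": 1}, {"tx": 1.8, "ty": -0.16, "tz": 0.19, "rx": 0.02, "ry": 0, "rz": 0, "grip": 1}, {"tx": 2.4, "ty": -0.16, "tz": 0.19, "rx": 0.02, "ry": 0, "rz": 0, "grip": 1}, {"tx": 2.7, "ty": -0.16, "tz": 0.19, "rx": 0.02, "ry": 0, "rz": 0, "grip": 1}, {"tx": 2.7, "ty": -0.16, "tz": 0.19, "rx": 0.02, "ry": 0, "rz": 0, "grip": 1}]'

```text
clock: 2.65
position: [0.5309, -0.0469, 0.0384]
tcp_rot: [[-0.003, -0.961, 0.277], [0.001, 0.277, 0.961], [-1.0, 0.004, 0.0]]
contact_force: [0.2, 0.0, 0.5]
gripper_width: 0.0915
```

```bash
python3 - <<'E'
from h import *; from station import arm
go(arm.observe(),[.5338,-.0536,.014],trayR(-.289,0)*F)
E
```

```text
t [ 0.407 -0.079 -0.094] r [ 0.077  0.002 -0.034] | p [ 0.5309 -0.0469  0.0384] j [-0.26  0.56  0.34  2.01 -0.31  0.62  1.58] F [0.2 0.  0.5] w 0.0915 t 2.65
```

Emit:
move_arm --steps '[{"tx": 0.2, "ty": -0.08, "tz": -0.09, "rx": 0.08, "ry": 0, "rz": 0, "grip": 1}, {"tx": 0.4, "ty": -0.08, "tz": -0.09, "rx": 0.08, "ry": 0, "rz": 0, "grip": 1}, {"tx": 0.4, "ty": -0.08, "tz": -0.09, "rx": 0.08, "ry": 0, "rz": 0, "grip": 1}]'

```text
clock: 3.02
position: [0.5347, -0.056, 0.015]
tcp_rot: [[-0.001, -0.958, 0.288], [0.0, 0.288, 0.958], [-1.0, 0.001, -0.0]]
contact_force: [-0.3, 0.1, 0.9]
gripper_width: 0.0918
```

Emit:
move_arm --force 20 --steps '[{"tx": 0, "ty": 0, "tz": 0, "rx": 0, "ry": 0, "rz": 0, "grip": 0.5}, {"tx": 0, "ty": 0, "tz": 0, "rx": 0, "ry": 0, "rz": 0, "grip": 0.5}, {"tx": 0, "ty": 0, "tz": 0, "rx": 0, "ry": 0, "rz": 0, "grip": 0.5}, {"tx": 0, "ty": 0, "tz": 0, "rx": 0, "ry": 0, "rz": 0, "grip": 0.5}, {"tx": 0, "ty": 0, "tz": 0, "rx": 0, "ry": 0, "rz": 0, "grip": 0.5}]'

```text
clock: 3.65
position: [0.5353, -0.0561, 0.0158]
tcp_rot: [[0.0, -0.958, 0.288], [0.0, 0.288, 0.958], [-1.0, -0.0, 0.0]]
contact_force: [0.2, -0.1, 1.9]
gripper_width: 0.0522
```

```bash
python3 - <<'E'
from h import *; from station import arm
go(arm.observe(),[.5338,-.0536,.014],trayR(-.289,0)*F)
E
```

```text
t [0.031 0.035 0.032] r [-0.029  0.001  0.002] | p [ 0.5353 -0.0561  0.0158] j [-0.22  0.6   0.32  2.02 -0.33  0.57  1.6 ] F [ 0.2 -0.1  1.9] w 0.0522 t 3.65
```

```bash
cat >> h.py <<'E'
G=np.array([.002,0,.0158])    # TCP in tray frame
MO=np.array([-.055,0,.003])
def dump(mouth,yaw,tilt):
    R=trayR(yaw,tilt);return np.array(mouth)+R.apply(G-MO),R*F
E
python3 - <<'E'
from h import *; from station import arm
s=arm.observe()
go(s,*dump([.5865,-.2552,.11],.056,.08))
E
```

```text
t [-1.858 -2.648 -2.615] r [-3.322 -0.132 -0.754] | p [ 0.5353 -0.0561  0.0158] j [-0.22  0.6   0.32  2.02 -0.33  0.57  1.6 ] F [ 0.2 -0.1  1.9] w 0.0522 t 3.65
```

Emit:
move_arm --force 25 --steps '[{"tx": -0.2, "ty": 0, "tz": 0, "rx": 0, "ry": 0, "rz": 0, "grip": 0}, {"tx": -0.6, "ty": 0, "tz": 0, "rx": 0, "ry": 0, "rz": 0, "grip": 0}, {"tx": -1.2, "ty": 0, "tz": 0, "rx": 0, "ry": 0, "rz": 0, "grip": 0}, {"tx": -1.6, "ty": 0, "tz": 0, "rx": 0, "ry": 0, "rz": 0, "grip": 0}, {"tx": -1.7, "ty": 0, "tz": 0, "rx": 0, "ry": 0, "rz": 0, "grip": 0}]'

```text
clock: 4.28
position: [0.536, -0.0562, 0.1196]
tcp_rot: [[0.003, -0.958, 0.288], [0.0, 0.288, 0.958], [-1.0, -0.003, 0.001]]
contact_force: [0.3, 0.4, -2.2]
gripper_width: 0.0518
```

```bash
python3 - <<'E'
from h import *; from station import arm
s=arm.observe()
go(s,*dump([.5865,-.2552,.11],.056,.08))
E
```

```text
t [-0.124 -2.635 -2.617] r [-3.323 -0.127 -0.729] | p [ 0.536  -0.0562  0.1196] j [-0.3   0.44  0.41  1.95 -0.24  0.79  1.53] F [ 0.3  0.4 -2.2] w 0.0518 t 4.28
```

Emit:
move_arm --steps '[{"tx": 0, "ty": -0.1, "tz": -0.1, "rx": -0.2, "ry": 0, "rz": 0, "grip": 0}, {"tx": 0, "ty": -0.3, "tz": -0.3, "rx": -0.6, "ry": 0, "rz": 0, "grip": 0}, {"tx": 0, "ty": -0.6, "tz": -0.6, "rx": -1.1, "ry": 0, "rz": 0, "grip": 0}, {"tx": 0, "ty": -0.95, "tz": -0.95, "rx": -1.6, "ry": 0, "rz": 0, "grip": 0}, {"tx": 0, "ty": -1.3, "tz": -1.3, "rx": -2.1, "ry": 0, "rz": 0, "grip": 0}]'

```text
clock: 4.9
position: [0.5871, -0.1546, 0.1162]
tcp_rot: [[-0.002, -0.998, 0.07], [0.0, 0.07, 0.998], [-1.0, 0.002, 0.0]]
contact_force: [0.1, 0.3, -2.6]
gripper_width: 0.0519
```

```bash
python3 - <<'E'
from h import *; from station import arm
s=arm.observe()
go(s,*dump([.5865,-.2552,.11],.056,.0))
E
```

```text
t [-0.113 -1.049 -1.555] r [-1.202  0.002 -0.021] | p [ 0.5871 -0.1546  0.1162] j [-0.07  0.54  0.35  1.77 -0.23  0.87  1.88] F [ 0.1  0.3 -2.6] w 0.0519 t 4.9
```

Emit:
move_arm --steps '[{"tx": 0, "ty": -0.3, "tz": -0.4, "rx": -0.4, "ry": 0, "rz": 0, "grip": 0}, {"tx": -0.05, "ty": -0.6, "tz": -0.8, "rx": -0.8, "ry": 0, "rz": 0, "grip": 0}, {"tx": -0.1, "ty": -0.8, "tz": -1.15, "rx": -1.0, "ry": 0, "rz": 0, "grip": 0}, {"tx": -0.1, "ty": -0.93, "tz": -1.35, "rx": -1.15, "ry": 0, "rz": 0, "grip": 0}, {"tx": -0.1, "ty": -0.97, "tz": -1.43, "rx": -1.2, "ry": 0, "rz": 0, "grip": 0}]'

```text
clock: 5.52
position: [0.6389, -0.2438, 0.1225]
tcp_rot: [[-0.002, -0.999, -0.053], [0.0, -0.053, 0.999], [-1.0, 0.001, 0.0]]
contact_force: [-0.2, -0.1, -2.4]
gripper_width: 0.052
```

```bash
python3 - <<'E'
from h import *; from station import arm; import cv2
s=arm.observe()
go(s,*dump([.5865,-.2552,.11],.056,.15))
s=arm.observe();c=arm.capture("top")["color"][120:360,240:560,::-1];d=arm.capture("side")["color"][80:320,220:540,::-1]
cv2.imwrite("pics/t2.png",np.vstack([cv2.resize(c,(400,300)),cv2.resize(d,(400,300))]))
E
```

```text
t [-0.145 -0.025 -0.141] r [-0.028  0.002 -1.447] | p [ 0.6389 -0.2438  0.1225] j [ 0.09  0.64  0.31  1.56 -0.22  0.98  2.1 ] F [-0.2 -0.1 -2.4] w 0.052 t 5.53
```

View pics/t2.png

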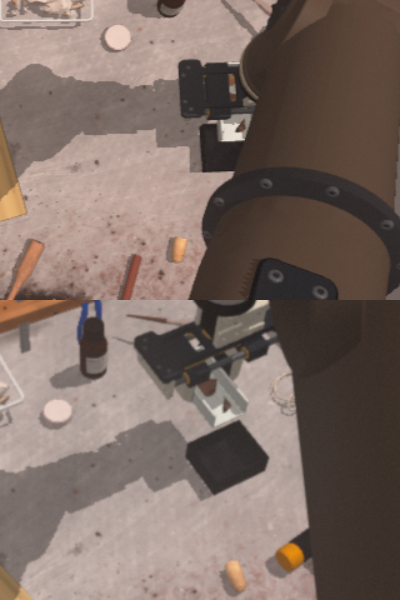

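The tray is held level over the box with the stones inside. Next I'll test a 0.15 rad tilt and lower it.

```bash
python3 - <<'E'
from h import *; from station import arm
go(arm.observe(),*dump([.5865,-.2552,.06],.056,.15))
E
```

```text
t [ 0.696 -0.026 -0.154] r [-0.026  0.003 -1.443] | p [ 0.6389 -0.243   0.1229] j [ 0.09  0.64  0.31  1.56 -0.22  0.98  2.1 ] F [ 0.6  1.  -1.8] w 0.0519 t 5.62
```

Emit:
move_arm --steps '[{"tx": 0.15, "ty": -0.03, "tz": -0.1, "rx": 0, "ry": 0, "rz": -0.4, "grip": 0}, {"tx": 0.35, "ty": -0.03, "tz": -0.13, "rx": 0, "ry": 0, "rz": -0.8, "grip": 0}, {"tx": 0.5, "ty": -0.03, "tz": -0.15, "rx": 0, "ry": 0, "rz": -1.2, "grip": 0}, {"tx": 0.65, "ty": -0.03, "tz": -0.15, "rx": 0, "ry": 0, "rz": -1.4, "grip": 0}, {"tx": 0.7, "ty": -0.03, "tz": -0.15, "rx": 0, "ry": 0, "rz": -1.44, "grip": 0}]'

```text
clock: 6.25
position: [0.6407, -0.2506, 0.0811]
tcp_rot: [[0.149, -0.987, -0.054], [0.009, -0.053, 0.999], [-0.989, -0.149, 0.001]]
contact_force: [-0.3, 0.1, -2.0]
gripper_width: 0.0519
```

```bash
python3 - <<'E'
from h import *; from station import arm
s=arm.observe()
for z,ti in((.045,.3),(.04,.45),(.035,.6),(.03,.7)): go(s,*dump([.5865,-.2552,z],.056,ti))
E
```

```text
t [ 0.107  0.078 -0.026] r [-0.02   0.008 -1.436] | p [ 0.6407 -0.2506  0.0811] j [ 0.17  0.63  0.24  1.71 -0.31  0.7   2.2 ] F [-0.3  0.1 -2. ] w 0.0519 t 6.25
 t [ 0.058  0.154 -0.026] r [-0.02   0.007 -2.869] | p [ 0.6407 -0.2506  0.0811] j [ 0.17  0.63  0.24  1.71 -0.31  0.7   2.2 ] F [-0.3  0.1 -2. ] w 0.0519 t 6.25
 t [ 0.019  0.248 -0.026] r [-0.021  0.005 -4.301] | p [ 0.6407 -0.2506  0.0811] j [ 0.17  0.63  0.24  1.71 -0.31  0.7   2.2 ] F [-0.3  0.1 -2. ] w 0.0519 t 6.25
 t [ 0.029  0.325 -0.026] r [-2.100e-02  4.000e-03 -5.256e+00] | p [ 0.6407 -0.2506  0.0811] j [ 0.17  0.63  0.24  1.71 -0.31  0.7   2.2 ] F [-0.3  0.1 -2. ] w 0.0519 t 6.25
```

Emit:
move_arm --steps '[{"tx": 0.02, "ty": -0.03, "tz": -0.03, "rx": 0, "ry": 0, "rz": -0.7, "grip": 0}, {"tx": 0.02, "ty": -0.03, "tz": -0.03, "rx": 0, "ry": 0, "rz": -1.4, "grip": 0}, {"tx": -0.03, "ty": 0.0, "tz": -0.03, "rx": 0, "ry": 0, "rz": -2.1, "grip": 0}, {"tx": -0.09, "ty": 0.06, "tz": -0.03, "rx": 0, "ry": 0, "rz": -2.9, "grip": 0}, {"tx": -0.09, "ty": 0.06, "tz": -0.03, "rx": 0, "ry": 0, "rz": -2.9, "grip": 0}]'

```text
clock: 6.88
position: [0.6354, -0.2547, 0.0863]
tcp_rot: [[0.437, -0.898, -0.051], [0.024, -0.045, 0.999], [-0.899, -0.438, 0.002]]
contact_force: [-0.3, -0.5, -1.9]
gripper_width: 0.0519
```

```bash
python3 - <<'E'
from h import *; from station import arm
s=arm.observe()
for z,ti in((.05,.45),(.05,.6),(.05,.7)): go(s,*dump([.5935,-.2552,z],.056,ti))
E
```

```text
t [ 0.028 -0.059  0.031] r [-0.051 -0.006  0.029] | p [ 0.6354 -0.2547  0.0863] j [ 0.48  0.54 -0.1   1.95 -0.54  0.28  2.52] F [-0.3 -0.5 -1.9] w 0.0519 t 6.88
 t [-0.112 -0.017  0.031] r [-0.051 -0.009 -1.404] | p [ 0.6354 -0.2547  0.0863] j [ 0.48  0.54 -0.1   1.95 -0.54  0.28  2.52] F [-0.3 -0.5 -1.9] w 0.0519 t 6.88
 t [-0.201  0.023  0.031] r [-0.05  -0.012 -2.359] | p [ 0.6354 -0.2547  0.0863] j [ 0.48  0.54 -0.1   1.95 -0.54  0.28  2.52] F [-0.3 -0.5 -1.9] w 0.0519 t 6.88
```

```bash
python3 - <<'E'
from h import *; from station import arm
s=arm.observe()
for y,ti in((-.1,.5),(-.25,.6)): go(s,*dump([.5935,-.258,.052],y,ti))
E
```

```text
t [-0.055 -0.052 -0.129] r [ 1.273  0.676 -0.449] | p [ 0.6354 -0.2547  0.0863] j [ 0.48  0.54 -0.1   1.95 -0.54  0.28  2.52] F [-0.3 -0.5 -1.9] w 0.0519 t 6.88
 t [-0.157 -0.003 -0.216] r [ 2.478  1.46  -1.396] | p [ 0.6354 -0.2547  0.0863] j [ 0.48  0.54 -0.1   1.95 -0.54  0.28  2.52] F [-0.3 -0.5 -1.9] w 0.0519 t 6.88
```

Emit:
move_arm --steps '[{"tx": -0.03, "ty": -0.03, "tz": -0.07, "rx": 0.6, "ry": 0.35, "rz": -0.2, "grip": 0}, {"tx": -0.06, "ty": -0.05, "tz": -0.13, "rx": 1.27, "ry": 0.68, "rz": -0.45, "grip": 0}, {"tx": -0.1, "ty": -0.03, "tz": -0.17, "rx": 1.9, "ry": 1.05, "rz": -0.9, "grip": 0}, {"tx": -0.16, "ty": 0, "tz": -0.22, "rx": 2.48, "ry": 1.46, "rz": -1.4, "grip": 0}, {"tx": -0.16, "ty": 0, "tz": -0.22, "rx": 2.48, "ry": 1.46, "rz": -1.4, "grip": 0}]'

```text
clock: 7.5
position: [0.6504, -0.254, 0.1134]
tcp_rot: [[0.522, -0.825, 0.218], [-0.108, 0.19, 0.976], [-0.846, -0.533, 0.01]]
contact_force: [-0.2, 0.8, -0.0]
gripper_width: 0.0519
```

```bash
python3 - <<'E'
from h import *; from station import arm; import cv2
s=arm.observe()
go(s,*dump([.5935,-.258,.052],-.25,.6))
c=arm.capture("top")["color"][180:300,360:520,::-1];d=arm.capture("side")["color"][120:270,330:530,::-1]
w=arm.capture("wrist")["color"][:,:,::-1]
cv2.imwrite("pics/t3.png",np.vstack([np.hstack([cv2.resize(c,(400,300)),cv2.resize(d,(400,300))]),np.hstack([cv2.resize(w,(400,300)),np.zeros((300,400,3),np.uint8)])]))
E
```

```text
t [ 0.128  0.374 -0.295] r [ 0.184  0.24  -0.367] | p [ 0.6504 -0.254   0.1134] j [ 0.26  0.48  0.09  2.04 -1.1   0.12  2.74] F [-0.2  0.8 -0. ] w 0.0519 t 7.5
```

View pics/t3.png

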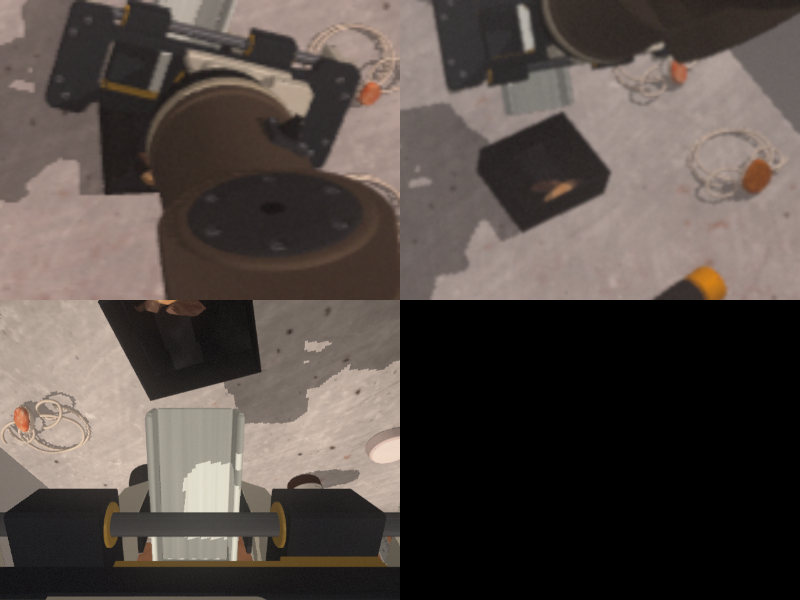

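The tray looks empty and the stones lie by the near wall of the box. I'll lift, level the tray, and move off towards the board.

```bash
python3 - <<'E'
from h import *; from station import arm
s=arm.observe()
go(s,[.62,-.2,.16],trayR(-.1,0.1)*F)
E
```

```text
t [-0.992  0.178  1.056] r [-1.329 -0.404  4.436] | p [ 0.6444 -0.2711  0.1151] j [ 0.29  0.48  0.09  2.04 -1.09  0.12  2.74] F [-1.2 -0.5 -1.8] w 0.0517 t 7.65
```

Emit:
move_arm --steps '[{"tx": -0.4, "ty": 0.1, "tz": 0.2, "rx": -0.3, "ry": -0.1, "rz": 1, "grip": 0}, {"tx": -0.7, "ty": 0.15, "tz": 0.5, "rx": -0.6, "ry": -0.2, "rz": 2.2, "grip": 0}, {"tx": -1, "ty": 0.18, "tz": 0.8, "rx": -1, "ry": -0.3, "rz": 3.4, "grip": 0}, {"tx": -1, "ty": 0.18, "tz": 1.05, "rx": -1.3, "ry": -0.4, "rz": 4.4, "grip": 0}, {"tx": -1, "ty": 0.18, "tz": 1.05, "rx": -1.3, "ry": -0.4, "rz": 4.4, "grip": 0}]'

```text
clock: 8.28
position: [0.62, -0.1992, 0.1589]
tcp_rot: [[0.099, -0.99, 0.1], [-0.011, 0.1, 0.995], [-0.995, -0.099, -0.001]]
contact_force: [0.9, -0.9, -2.1]
gripper_width: 0.0516
```

```bash
python3 - <<'E'
from h import *; from station import arm
s=arm.observe()
Rb=Ro.from_euler("z",.291);x=Rb.apply([-.02,0,.10])+[.5374,.1611,0];print(x)
go(s,x,trayR(.291,0)*F)
E
```

```text
[0.51824085 0.15536179 0.1       ]
 t [0.744 2.366 5.711] r [-3.736 -0.196  0.937] | p [ 0.62   -0.1992  0.1589] j [-0.27  0.59  0.79  1.74 -0.55  0.93  2.19] F [ 0.9 -0.9 -2.1] w 0.0516 t 8.28
```

Emit:
move_arm --steps '[{"tx": 0.1, "ty": 0.4, "tz": 1, "rx": -0.8, "ry": 0, "rz": 0.2, "grip": 0}, {"tx": 0.2, "ty": 0.8, "tz": 1.9, "rx": -1.4, "ry": -0.1, "rz": 0.4, "grip": 0}, {"tx": 0.3, "ty": 1.2, "tz": 2.8, "rx": -2.2, "ry": -0.1, "rz": 0.6, "grip": 0}, {"tx": 0.4, "ty": 1.6, "tz": 3.7, "rx": -3, "ry": -0.2, "rz": 0.8, "grip": 0}, {"tx": 0.5, "ty": 2, "tz": 4.6, "rx": -3.74, "ry": -0.2, "rz": 0.94, "grip": 0}]'

```text
clock: 8.9
position: [0.5299, 0.0854, 0.1168]
tcp_rot: [[0.002, -0.959, -0.282], [0.001, -0.282, 0.959], [-1.0, -0.002, 0.001]]
contact_force: [1.9, 0.3, -1.6]
gripper_width: 0.0519
```

```bash
python3 - <<'E'
from h import *; from station import arm; import cv2
s=arm.observe()
go(s,[.5182,.1554,.1],trayR(.291,0)*F)
a=arm.capture("top")["color"][:,:,::-1];d=arm.capture("side")["color"][:,:,::-1]
cv2.imwrite("pics/t4.png",np.vstack([np.hstack([cv2.resize(a[195:285,380:480],(400,300)),cv2.resize(d[160:250,355:455],(400,300))]),np.hstack([cv2.resize(a,(400,300)),cv2.resize(d,(400,300))])]))
E
```

```text
t [ 0.281 -0.142  1.174] r [-0.048  0.009  0.019] | p [0.5299 0.0854 0.1168] j [-0.77  0.5   0.71  1.97 -0.44  0.82  2.05] F [ 1.9  0.3 -1.6] w 0.0519 t 8.9
```

View pics/t4.png

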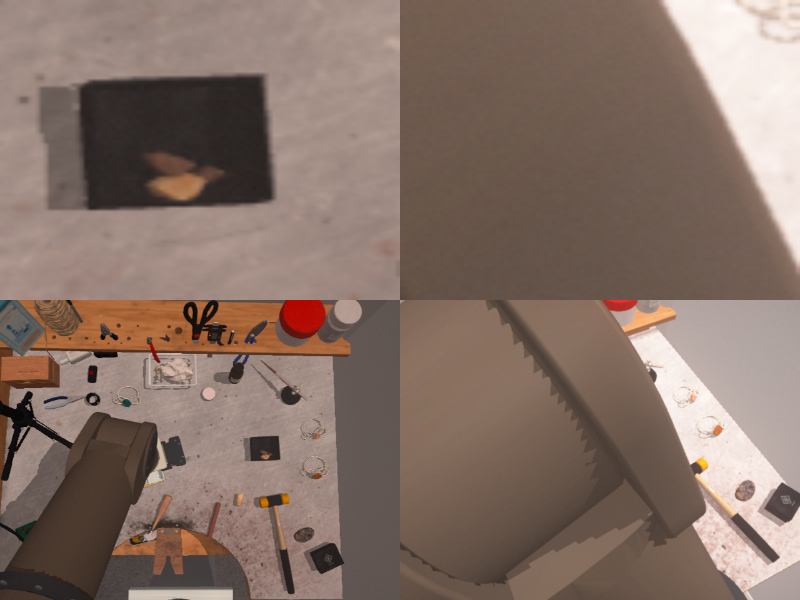

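All three stones are in the box, near its front wall, and the box hasn't moved. Next, over the board.

Emit:
move_arm --steps '[{"tx": 0.1, "ty": -0.07, "tz": 0.5, "rx": 0, "ry": 0, "rz": 0, "grip": 0}, {"tx": 0.2, "ty": -0.14, "tz": 1.0, "rx": -0.05, "ry": 0, "rz": 0, "grip": 0}, {"tx": 0.28, "ty": -0.14, "tz": 1.17, "rx": -0.05, "ry": 0, "rz": 0, "grip": 0}, {"tx": 0.28, "ty": -0.14, "tz": 1.17, "rx": -0.05, "ry": 0, "rz": 0, "grip": 0}]'

```text
clock: 9.5
position: [0.5186, 0.1544, 0.1]
tcp_rot: [[0.001, -0.958, -0.287], [0.001, -0.287, 0.958], [-1.0, -0.001, 0.001]]
contact_force: [-0.1, 0.1, -0.8]
gripper_width: 0.0523
```

```bash
python3 - <<'E'
from h import *; from station import arm; import cv2
s=arm.observe()
go(s,[.5182,.1554,.036],trayR(.291,0)*F)
c=arm.capture("wrist");cv2.imwrite("pics/w5.png",c["color"][:,:,::-1]);pickle.dump((s,c),open("w5.pkl","wb"))
E
```

```text
t [1.067 0.003 0.018] r [0.005 0.007 0.014] | p [0.5186 0.1544 0.1   ] j [-0.88  0.53  0.69  1.97 -0.47  0.8   1.95] F [-0.1  0.1 -0.8] w 0.0523 t 9.5
```

View pics/w5.png

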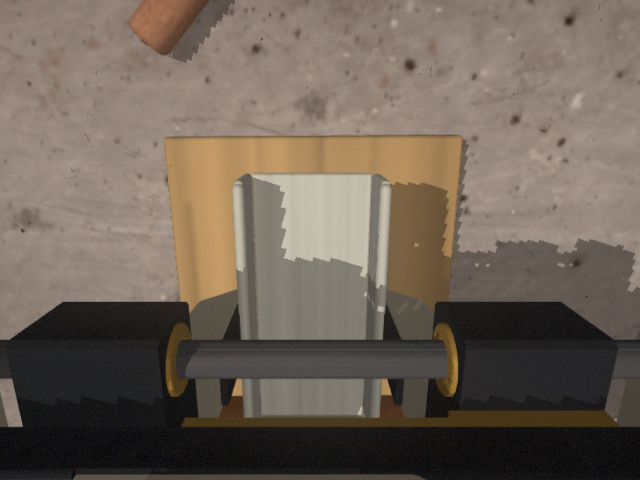

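The tray is held level and parallel to the board. The board's free edge runs (166,138)-(462,136), and the tray mouth is at v≈175, u 248-374.

```bash
python3 - <<'E'
from h import *
s,c=pickle.load(open("w5.pkl","rb"));c=wcam(s,c)
a,b=bp(c,166,138,.018),bp(c,462,136,.018);d=(b-a)[:2];print(a,b,np.linalg.norm(d),"yaw",np.arctan2(d[1],d[0])-np.pi/2)
inv=lambda p:(Ro.from_euler("z",.291).inv().apply(p-np.array([.5374,.1611,0]))*1000).round(1)
print("edge in board",inv(a),inv(b))
R=Ro.from_matrix(s["tcp_rot"])
for u,v in((248,174),(374,174)):
    p=bp(c,u,v,.1-.0158+.003);print("mouth in tray",(F.apply(R.inv().apply(p-s["position"]))*1000+G*1000).round(1))
E
```

```text
[0.47674607 0.06244741 0.018     ] [0.43076821 0.21233643 0.018     ] 0.15678227656425267 yaw 0.2976342150430782
edge in board [-86.4 -77.1  18. ] [-87.4  79.7  18. ]
mouth in tray [-53.4 -23.    3.1]
mouth in tray [-53.4  24.7   3. ]
```

Emit:
move_arm --force 40 --steps '[{"tx": 0.3, "ty": 0, "tz": 0, "rx": -0.03, "ry": 0, "rz": 0, "grip": 0}, {"tx": 0.6, "ty": 0, "tz": 0, "rx": -0.03, "ry": 0, "rz": 0, "grip": 0}, {"tx": 0.9, "ty": 0, "tz": 0, "rx": -0.03, "ry": 0, "rz": 0, "grip": 0}, {"tx": 1.03, "ty": 0, "tz": 0, "rx": -0.03, "ry": 0, "rz": 0, "grip": 0}, {"tx": 1.03, "ty": 0, "tz": 0, "rx": -0.03, "ry": 0, "rz": 0, "grip": 0}]'

```text
clock: 10.18
position: [0.5188, 0.1551, 0.0379]
tcp_rot: [[0.001, -0.957, -0.291], [0.001, -0.291, 0.957], [-1.0, -0.001, 0.001]]
contact_force: [-0.3, 0.1, -0.6]
gripper_width: 0.0518
```

```bash
python3 - <<'E'
from h import *; from station import arm
s=arm.observe()
x=Ro.from_euler("z",.293).apply([.015,0,.0338])+[.5374,.1611,0]
go(s,x,trayR(.293,0)*F); print(s["tcp_rot"].round(4))
E
```

```text
t [ 0.069 -0.575  0.005] r [0.022 0.009 0.009] | p [0.5188 0.1551 0.0379] j [-0.81  0.62  0.61  2.01 -0.56  0.68  2.02] F [-0.3  0.1 -0.6] w 0.0518 t 10.18
[[ 7.000e-04 -9.567e-01 -2.910e-01]
 [ 1.100e-03 -2.910e-01  9.567e-01]
 [-1.000e+00 -1.000e-03  9.000e-04]]
```

Next, forward 27 mm to just short of the fence while lowering to the bed.

Emit:
move_arm --steps '[{"tx": 0.0, "ty": -0.15, "tz": 0, "rx": 0.02, "ry": 0, "rz": 0, "grip": 0}, {"tx": 0.0, "ty": -0.3, "tz": 0, "rx": 0.02, "ry": 0, "rz": 0, "grip": 0}, {"tx": 0.03, "ty": -0.42, "tz": 0, "rx": 0.02, "ry": 0, "rz": 0, "grip": 0}, {"tx": 0.05, "ty": -0.47, "tz": 0, "rx": 0.02, "ry": 0, "rz": 0, "grip": 0}, {"tx": 0.06, "ty": -0.5, "tz": 0, "rx": 0.02, "ry": 0, "rz": 0, "grip": 0}]'

```text
clock: 10.8
position: [0.5479, 0.1642, 0.035]
tcp_rot: [[0.002, -0.957, -0.289], [0.002, -0.289, 0.957], [-1.0, -0.002, 0.001]]
contact_force: [-0.2, -0.0, -1.3]
gripper_width: 0.0514
```

```bash
cat > st.py <<'E'
from h import *; from station import arm
for i in range(3): s=arm.observe()
x=Ro.from_euler("z",.293).apply([.015,0,.0338])+[.5374,.1611,0]
go(s,x,trayR(.293,0)*F);print("F in board",Ro.from_euler("z",.293).inv().apply(s["contact_force"]).round(1),"M",s["ft_torque"].round(2),"tilt",s["tcp_rot"][:,0].round(4))
E
python3 st.py
```

```text
t [ 0.02  -0.068  0.001] r [0.005 0.012 0.02 ] | p [0.5479 0.1642 0.035 ] j [-0.8   0.66  0.6   1.94 -0.57  0.71  2.01] F [-0.2 -0.  -1.3] w 0.0514 t 10.8
F in board [-0.2  0.1 -1.3] M [ 0.02 -0.03 -0.05] tilt [ 0.0016  0.0017 -1.    ]
```

Emit:
move_arm --steps '[{"tx": 0.02, "ty": -0.02, "tz": 0, "rx": 0, "ry": 0, "rz": 0, "grip": 0}, {"tx": 0.03, "ty": -0.04, "tz": 0, "rx": 0, "ry": 0, "rz": 0, "grip": 0}, {"tx": 0.04, "ty": -0.06, "tz": 0, "rx": 0, "ry": 0, "rz": 0, "grip": 0}, {"tx": 0.04, "ty": -0.06, "tz": 0, "rx": 0, "ry": 0, "rz": 0, "grip": 0}]'

```text
clock: 11.3
position: [0.5506, 0.1648, 0.0338]
tcp_rot: [[0.001, -0.957, -0.289], [0.003, -0.289, 0.957], [-1.0, -0.001, 0.002]]
contact_force: [-7.4, -2.8, 18.6]
gripper_width: 0.0522
```

```bash
python3 st.py
```

```text
t [ 0.001 -0.022  0.004] r [-0.001  0.022  0.012] | p [0.5506 0.1648 0.0338] j [-0.79  0.67  0.6   1.93 -0.57  0.72  2.01] F [-7.4 -2.8 18.6] w 0.0522 t 11.3
F in board [-7.9 -0.6 18.6] M [-0.62  1.63 -0.06] tilt [ 5.0e-04  2.6e-03 -1.0e+00]
```

Emit:
move_arm --steps '[{"tx": -0.008, "ty": -0.01, "tz": 0, "rx": 0, "ry": 0, "rz": 0, "grip": 0}, {"tx": -0.008, "ty": -0.015, "tz": 0, "rx": 0, "ry": 0, "rz": 0, "grip": 0}, {"tx": -0.008, "ty": -0.015, "tz": 0, "rx": 0, "ry": 0, "rz": 0, "grip": 0}]'

```text
clock: 11.68
position: [0.5517, 0.1651, 0.0339]
tcp_rot: [[0.001, -0.957, -0.289], [0.002, -0.289, 0.957], [-1.0, -0.002, 0.002]]
contact_force: [-4.7, -1.2, 10.9]
gripper_width: 0.0515
```

```bash
python3 st.py
```

```text
t [ 0.001 -0.003  0.004] r [0.    0.017 0.016] | p [0.5517 0.1651 0.0339] j [-0.79  0.67  0.6   1.93 -0.57  0.72  2.01] F [-4.7 -1.2 10.9] w 0.0515 t 11.68
F in board [-4.8  0.2 10.9] M [-0.4   1.04 -0.07] tilt [ 0.001   0.0022 -1.    ]
```

Emit:
move_arm --steps '[{"tx": 0, "ty": -0.015, "tz": 0, "rx": 0, "ry": 0, "rz": 0, "grip": 0}, {"tx": 0, "ty": -0.03, "tz": 0, "rx": 0, "ry": 0, "rz": 0, "grip": 0}, {"tx": 0, "ty": -0.03, "tz": 0, "rx": 0, "ry": 0, "rz": 0, "grip": 0}]'

```text
clock: 12.05
position: [0.5529, 0.1655, 0.0339]
tcp_rot: [[0.0, -0.957, -0.289], [0.002, -0.289, 0.957], [-1.0, -0.001, 0.002]]
contact_force: [-7.4, -2.0, 12.8]
gripper_width: 0.0518
```

```bash
python3 st.py
```

```text
t [0.001 0.018 0.005] r [-0.001  0.019  0.006] | p [0.5529 0.1655 0.0339] j [-0.79  0.67  0.6   1.92 -0.57  0.72  2.01] F [-7.4 -2.  12.8] w 0.0518 t 12.05
F in board [-7.7  0.2 12.8] M [-0.51  1.39 -0.04] tilt [ 1.0e-04  2.1e-03 -1.0e+00]
```

Emit:
move_arm --steps '[{"tx": 0, "ty": -0.01, "tz": 0, "rx": 0, "ry": 0, "rz": 0, "grip": 0}, {"tx": 0, "ty": -0.02, "tz": 0, "rx": 0, "ry": 0, "rz": 0, "grip": 0}, {"tx": 0, "ty": -0.02, "tz": 0, "rx": 0, "ry": 0, "rz": 0, "grip": 0}]'

```text
clock: 12.42
position: [0.5529, 0.1655, 0.0338]
tcp_rot: [[-0.002, -0.957, -0.289], [0.002, -0.289, 0.957], [-1.0, 0.001, 0.002]]
contact_force: [-10.7, -2.0, 18.1]
gripper_width: 0.0516
```

```bash
python3 st.py
```

```text
t [0.001 0.019 0.005] r [-0.001  0.023 -0.013] | p [0.5529 0.1655 0.0338] j [-0.79  0.67  0.6   1.92 -0.57  0.72  2.01] F [-10.7  -2.   18.1] w 0.0516 t 12.43
F in board [-10.8   1.2  18.1] M [-0.82  2.26 -0.02] tilt [-0.002  0.002 -1.   ]
```

Emit:
move_arm --steps '[{"tx": -0.005, "ty": -0.01, "tz": 0, "rx": 0, "ry": 0, "rz": 0, "grip": 0}, {"tx": -0.01, "ty": -0.02, "tz": 0, "rx": 0, "ry": 0, "rz": 0, "grip": 0}, {"tx": -0.01, "ty": -0.03, "tz": 0, "rx": 0, "ry": 0, "rz": 0, "grip": 0}, {"tx": -0.01, "ty": -0.03, "tz": 0, "rx": 0, "ry": 0, "rz": 0, "grip": 0}]'

```text
clock: 12.92
position: [0.553, 0.1655, 0.0338]
tcp_rot: [[-0.005, -0.957, -0.289], [0.001, -0.289, 0.957], [-1.0, 0.005, 0.003]]
contact_force: [-15.0, -3.7, 16.6]
gripper_width: 0.0518
```

```bash
python3 st.py
```

```text
t [0.001 0.019 0.005] r [-0.002  0.025 -0.044] | p [0.553  0.1655 0.0338] j [-0.79  0.67  0.6   1.92 -0.57  0.73  2.01] F [-15.   -3.7  16.6] w 0.0518 t 12.93
F in board [-15.5   0.8  16.6] M [-1.12  2.9  -0.06] tilt [-0.0052  0.0012 -1.    ]
```

Forward push is 15.5 N and downward push 16.6 N, with the position stopped. I'll hold for a second, then check the force and the picture.

Emit:
move_arm --steps '[{"tx": 0, "ty": -0.01, "tz": 0, "rx": 0, "ry": 0, "rz": 0, "grip": 0}, {"tx": 0, "ty": -0.01, "tz": 0, "rx": 0, "ry": 0, "rz": 0, "grip": 0}, {"tx": 0, "ty": -0.01, "tz": 0, "rx": 0, "ry": 0, "rz": 0, "grip": 0}, {"tx": 0, "ty": -0.01, "tz": 0, "rx": 0, "ry": 0, "rz": 0, "grip": 0}, {"tx": 0, "ty": -0.01, "tz": 0, "rx": 0, "ry": 0, "rz": 0, "grip": 0}]'

```text
clock: 13.55
position: [0.5529, 0.1655, 0.0338]
tcp_rot: [[-0.006, -0.957, -0.289], [0.001, -0.289, 0.957], [-1.0, 0.006, 0.003]]
contact_force: [-16.3, -4.0, 19.8]
gripper_width: 0.0517
```

```bash
python3 st.py; python3 - <<'E'
from h import *; from station import arm; import cv2
w=arm.capture("wrist")["color"][:,:,::-1];a=arm.capture("top")["color"][:,:,::-1]
cv2.imwrite("pics/f.png",np.vstack([cv2.resize(w,(400,300)),cv2.resize(a[150:330,130:370],(400,300))]))
E
```

```text
t [0.    0.019 0.005] r [-0.002  0.027 -0.054] | p [0.5529 0.1655 0.0338] j [-0.79  0.67  0.6   1.92 -0.57  0.73  2.01] F [-16.3  -4.   19.8] w 0.0517 t 13.55
F in board [-16.7   0.9  19.8] M [-1.3   3.29  0.04] tilt [-0.0063  0.0011 -1.    ]
```

View pics/f.png

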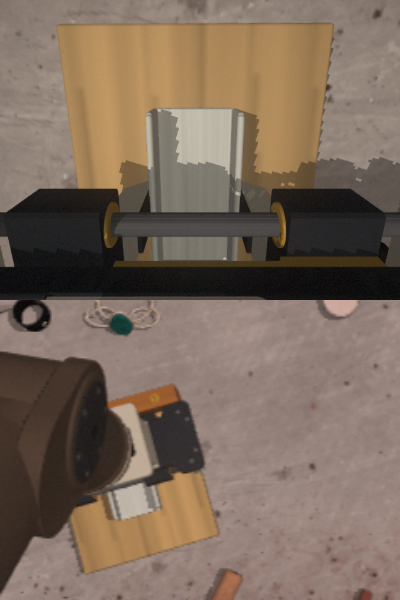

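The tray sits flat, empty and square on the bed, and its position stays fixed while the push holds. I'll hand in.

```bash
python3 -c "
from station import arm
print(arm.hand_in())"
```

```text
the job is handed in; nothing more can be done
None
```

I emptied the tray into the card box, set it on the stop board against the fence, and handed in at about 13.7 s. I was still gripping and pressing, and hand-in gives no verdict.

- **Stones:** a later top view showed all three in the upright card box, which had not visibly moved. In the last tipping step the arm ran into its limits on joints 6 and 7. The hand drifted about 30 mm from where I wanted it, but the stones still landed in the box.
- **Tray pose:** the last pictures show it flat and parallel to the board. The tool was tilted 0.006 rad, and the tray was within a few millimetres of the fence's middle. The width between the jaws read 51.7 mm.
- **Push:** the last reading at the wrist was about 16.7 N forward and 19.8 N down. The tray's position stayed the same while the forward force rose from 7.7 N to 16.7 N, so I take it to be against the fence.
- **Doubtful or not checked:**
  - The force on the fence itself was not measured. Bed friction looked nearer 0.42 than the 0.25 given for the tray's underside, which leaves roughly 8 to 9 N on the fence.
  - The down force is higher than the suggested 10 N.
  - The wrist view put the board's free edge about 3 mm from my first estimate, so I found the fence by contact.
  - I did not measure the bystanders again. In the top view after the dump they looked untouched.

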